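Set a fingerboard blank to overhang the work board for trimming

TASK

The end of the black fingerboard blank is to be trimmed: with the fingertips, push the blank along the low wooden work board until its narrow end sticks out 40 mm past the board's left end, with its long side lying flush against the wooden fence at the back of the board. Only push or slide it gently: do not pinch it, lift it or press hard on it, and leave the other things on the bench where they are.

Things in the scene. Friction and masses are not known exactly. Their poses are not given: they have to be found in the camera images.
- work_board: Fixed plywood work board on two runners, turned a little on the bench: 120 mm deep (x, away from the robot), 340 mm long (y, to the robot's left), top 40 mm above the bench. Origin: centre of its underside; left end face at y = +170 mm. The fence stands along its back: 20 mm thick, 16 mm high above the board's top, front face at x = +40 mm, from y = -60 to y = +150 mm.
- fingerboard: Loose black ebony blank on the board, a flat strip 270 mm long, 9 mm thick, about 60 g, 43 mm wide at its right end, tapering evenly to 24 mm at its left end (flush with the fence, its centre line is turned 0.035 rad). It starts short of the board's left end and off the fence. Origin: middle of its underside; x along it to the narrow end, y away from the fence, z up.
- narrow_end (a point): Middle of the blank's narrow (left) end, at its underside: 135 mm along +x from the blank's origin.
- wide_end (a point): Middle of the blank's wide (right) end, at its underside: 135 mm along -x from the blank's origin.
- narrow_corner (a point): Corner of the blank where the long side that faces the fence meets the narrow end, at its underside.
- wide_corner (a point): Corner of the blank where the long side that faces the fence meets the wide end, at its underside.
- wax_block: Bystander: yellow-brown beeswax block 35 x 60 x 22 mm lying on the bench between the board and the robot. Origin: centre of its underside.
- finger_plane: Bystander: small brass finger plane 25 x 50 x 30 mm on the bench near the right front corner of the board. Origin: centre of its underside.
- polish_tin: Bystander: round shallow tin, 70 mm across, 34 mm high, to the right of the board. Origin: centre of its underside.
- spool_clamp: Bystander: wooden spool clamp standing upright, 30 mm across, 85 mm high, behind the right half of the board. Origin: centre of its underside.
- sanding_block: Bystander: wooden sanding block 51 x 92 x 31 mm on the bench at the front right. Origin: centre of its underside.
- desk_lamp: Grey desk lamp fixed on the bench behind and to the right of the board, an obstacle: base 129 x 150 mm, its upright arm reaches 382 mm above the bench. It stands between the robot's start pose and the board: pass in front of it. Origin: centre of its underside.

How it is judged:
By the outcome, as a careful person would: the job done as asked, in the order asked, and still so for the second after the job is handed in, with the robot touching nothing.
It also fails if it takes over 64 s, if anything falls off the work surface, if the arm or the gripper's body presses on something with over 40 N, if the wrist force passes 120 N, or if a joint passes its speed limit or range.

ROBOT

A 6-joint arm with a two-finger parallel gripper is mounted at the origin on a cart in front of the work surface, level with it; the furniture and walls round the work are solid. World frame = base frame: x ahead of the robot, y to its left, z up, the work surface at z = 0. Lengths are in m, angles in rad, forces in N, time in s.
With the tool pointing down it reaches from about 0.325 to 0.9 m from the base axis. Payload 6.1 kg.
Tool frame: the origin (TCP) lies at the very end of the fingers, on their centre line; the grasp point (between the pads) lies 19 mm behind it; z points along the fingers, y is the line along which they close (so a half turn about z gives the same grasp; the last joint's range is limited). The gripper opens to 85 mm and grips with 20 to 120 N. Pads are 22 mm wide; open, the fingers measure 114 mm over their backs; the gripper's body (76 mm by 85 mm) begins 54 mm behind the grasp point. The pads swing forward as they close: fully open they stand 13 mm farther back than shut.
Start: joints at [1.007, 0.22, 1.526, -0, 1.395, -0.126], TCP at [0.265, 0.566, 0.231] pointing down, gripper open.
Joint ranges: [-2.98, 2.98], [-0.91, 2.08], [0.09, 2.57], [-1.24, 4.39], [0.2, 2.65], [-2.68, 2.68]. Speed limits (rad/s): [2.57, 2.57, 3.01, 3.14, 3.14, 3.14].

INTERFACE

Orientations are given as a rotation vector (axis times angle).
In Python, from workcell import sensors, imaging, ticket gives the robot as it stands. The module is installed in compiled form; this text tells all that it offers.
- The arm moves only by the tool arm_command, never from a script. Its argument "plan" is a list of rows, each a list of 3 entries, a list of its own where there are three numbers: the shift along the world's x, y, z in m, then the turn about the world's z in degrees, then the closure, from 0 (fully open) to 1 (shut). A call has 1 to 8 rows; each row shifts and turns the commanded pose from where the row before left it; what a row does not reach is not made up. A row lasts 1/8 s, in which the tool goes at most 62.5 mm and 10.7 degrees, less where a joint would pass 70% of its speed; a pose out of reach is approached as far as the arm can. A call is refused whole if a number of a shift passes 0.0625 or a number of a turn 10.7, either way. A call with a gripper value outside its range is refused whole. The fingers move at their own pace and stop on an object; "newtons" is the grip in N (left out, the last holds). Time passes only in rows, so rows that do not move let the fingers close. It gives the time, the measured TCP pose, the force, the opening and the grip force at its end, in the units of the state.
- sensors.read_state(): the state, without advancing time (a new reading comes with each control period).
- imaging.camera(name): name is "side" or "top"; returns the picture (384x512x3 uint8, red, green, blue); there is no depth.
- imaging.get_calibration(name): a dict with "fx", "fy", "cx", "cy" (pixels), "extrinsics" (4x4, takes a point from world to camera coordinates). Camera axes: x right, y down, z forward; pixel columns grow to the right and rows downward; lengths in m; the calibration is good to about 2 mm. A picture is of the moment at which its call begins. get_calibration takes no time and is no camera call.
- ticket.job_done(): hands the job in; it is judged then, once.
The state is a dict: "time": time; "joint_pos": joint angles; "dq": joint speeds; "joint_efforts": joint torques, N m; "position": TCP position; "eef_rot": TCP orientation; "wrist_force": force on the tool from outside, world axes, zero at the start; "ft_torque": the same for the moment, N m; "gripper_width": finger opening in m; "grasp_force": force on a finger pad.
Only numpy, scipy, OpenCV 4.12 (cv2) and the standard library are available. Lean on these libraries where they do the work, as an engineer would, in place of code of your own. Each camera call takes 0.05 s, during which the arm holds its last target. There are 200 camera calls.

## Working session

There is one attempt and no reset: what is moved stays moved. The work goes in short steps, Python scripts to look and compute and a tool call to move; the robot and the scene stay as the last step left them, time stands still between calls to the robot, and variables do not carry over. Pictures are saved under pics/ and viewed, at most 10 in all, crops included, and the job is handed in when it is done.

Besides the shell and the picture viewer there is one more tool, called after "Call:" as name([rows], argument=value, ...), one row to a line, values as JSON. arm_command: Moves the arm, as the interface text tells. Its arguments: {"type":"object","properties":{"plan":{"type":"array","items":{"type":"array"}},"newtons":{"type":"number"}},"required":["plan"]}

```bash
mkdir -p pics
python3 - <<'E'
from workcell import sensors, imaging
import cv2, numpy as np
for n in("top","side"):
    im=imaging.camera(n); cv2.imwrite(f"pics/{n}0.png",im[:,:,::-1])
    c=imaging.get_calibration(n); print(n,c["fx"],c["cx"],c["cy"],np.round(c["extrinsics"],3).tolist())
s=sensors.read_state();print(s["time"],s["position"],s["eef_rot"],s["wrist_force"],s["gripper_width"])
E
```

```text
top 367.6415246918185 258.29660325221624 194.0603945468827 [[0.06, -0.998, 0.001, -0.043], [-0.976, -0.059, -0.21, 0.491], [0.21, 0.011, -0.978, 1.071], [0.0, 0.0, 0.0, 1.0]]
side 359.94809241147925 253.79441913355907 195.7864149493422 [[0.999, -0.043, 0.018, -0.498], [-0.009, -0.564, -0.826, 0.021], [0.046, 0.825, -0.564, 1.0], [0.0, 0.0, 0.0, 1.0]]
0.1 [0.26469211 0.56559386 0.23034337] [-6.82114507e-01 -3.06606322e+00  2.48827494e-03] [ 0.1710006  -0.61112545  1.0501226 ] 0.08519662545322441
```

View pics/top0.png

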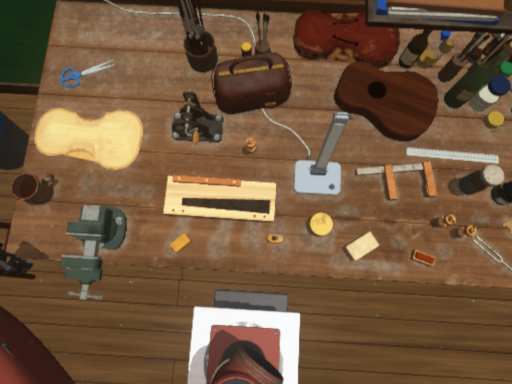

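View pics/side0.png

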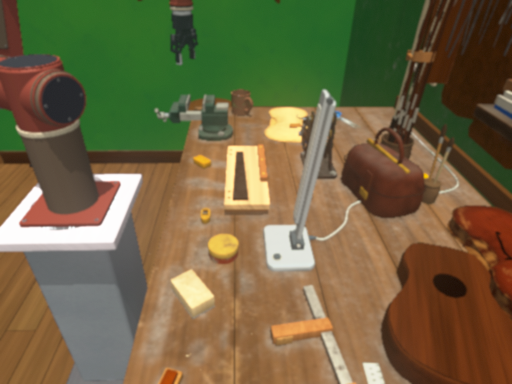

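The top view shows the board at about cols 164–276, rows 176–221. The blank's narrow end is near col 183, its wide end near col 271, and the fence runs along row 181. The lamp is at cols 295–340. The arm is at the left.

```bash
cat > h.py <<'E'
from workcell import sensors, imaging
import cv2, numpy as np
def ray(n,uv,z):
    c=imaging.get_calibration(n);E=np.array(c["extrinsics"]);R,t=E[:3,:3],E[:3,3]
    uv=np.atleast_2d(uv).astype(float)
    d=np.c_[(uv[:,0]-c["cx"])/c["fx"],(uv[:,1]-c["cy"])/c["fy"],np.ones(len(uv))]@R
    o=-R.T@t
    return o+d*((z-o[2])/d[:,2])[:,None]
def px(n,P):
    c=imaging.get_calibration(n);E=np.array(c["extrinsics"])
    q=np.atleast_2d(P)@E[:3,:3].T+E[:3,3]
    return np.c_[c["fx"]*q[:,0]/q[:,2]+c["cx"],c["fy"]*q[:,1]/q[:,2]+c["cy"]]
E
python3 - <<'E'
from h import *
T=cv2.imread("pics/top0.png");S=cv2.imread("pics/side0.png")
a=cv2.resize(T[165:230,155:285],None,fx=6,fy=6,interpolation=cv2.INTER_NEAREST)
b=cv2.resize(S[135:220,205:290],None,fx=6,fy=6,interpolation=cv2.INTER_NEAREST)
cv2.imwrite("pics/tz.png",a);cv2.imwrite("pics/sz.png",b)
for (u,v) in [(200,200),(200,205),(250,209),(240,195),(200,181),(200,186),(170,200)]: print(u,v,T[v,u])
E
```

```text
200 200 [42 54 67]
200 205 [46 59 73]
250 209 [38 50 63]
240 195 [157 221 247]
200 181 [ 78 132 211]
200 186 [146 208 241]
170 200 [165 228 248]
```

View pics/tz.png

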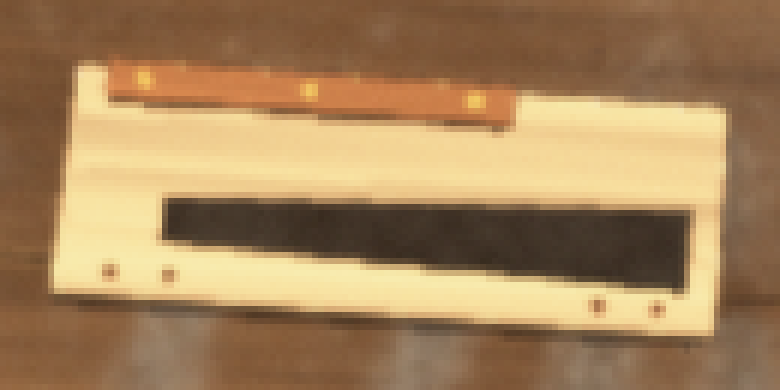

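View pics/sz.png

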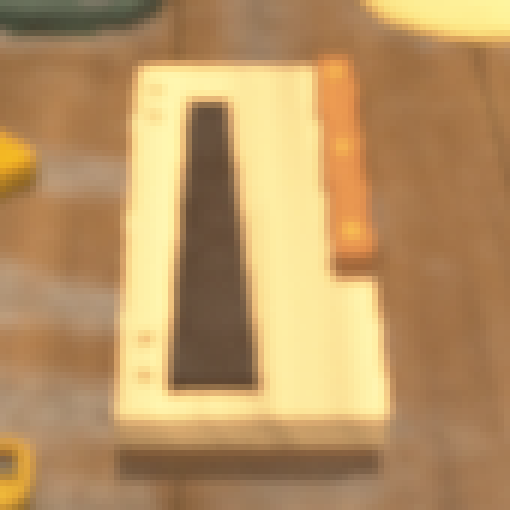

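The zoomed top view shows the blank's corners at zoom (163,198), (163,241), (690,212) and (684,292). The board's front edge runs from (50,292) to (714,335). The fence front face runs from about (108,103) to (512,128). The side view agrees.

```bash
cat >> h.py <<'E'
def edge(pts,p,q,tol=1.3,trim=.08):
    """fit line to contour pts near segment p-q"""
    p,q=np.array(p,float),np.array(q,float);L=np.linalg.norm(q-p);d=(q-p)/L;n=np.array([-d[1],d[0]])
    s=(pts-p)@d;e=(pts-p)@n
    k=(abs(e)<tol)&(s>trim*L)&(s<(1-trim)*L)
    l=cv2.fitLine(pts[k].astype(np.float32),cv2.DIST_HUBER,0,.01,.01).ravel();return l[2:],l[:2]
def meet(a,b):
    t=np.linalg.solve(np.c_[a[1],-b[1]],b[0]-a[0]);return a[0]+t[0]*a[1]
def conts(mask_gray,thr,inv=False,k=4):
    g=cv2.resize(mask_gray,None,fx=k,fy=k,interpolation=cv2.INTER_CUBIC)
    m=((g<thr) if inv else (g>thr)).astype(np.uint8)
    c=cv2.findContours(m,cv2.RETR_LIST,cv2.CHAIN_APPROX_NONE)[0]
    return [((x.reshape(-1,2)+.5)/k-.5) for x in c]
def poly(pts,cs,tol=1.3):
    E=[edge(pts,cs[i],cs[(i+1)%len(cs)],tol) for i in range(len(cs))]
    return np.array([meet(E[i-1],E[i]) for i in range(len(cs))])
def frame(bo,th):
    c,s=np.cos(th),np.sin(th);return lambda P:(np.atleast_2d(P)[:,:2]-bo)@np.array([[c,-s],[s,c]])
E
python3 - <<'E'
from h import *
T=cv2.imread("pics/top0.png")
z=lambda X:[(155+(x-3)/6,165+(y-3)/6) for x,y in X]
g=T[:,:,1]; 
big=lambda cs:max((c for c in cs if 600<cv2.contourArea(c.astype(np.float32))<20000),key=len)
# blank
cs=[c for c in conts(g,135,True) if cv2.pointPolygonTest(c.astype(np.float32),(230,204),False)>0 and cv2.contourArea(c.astype(np.float32))<2500]
bl=min(cs,key=len); q=poly(bl,z([(163,198),(690,212),(685,292),(163,241)]))
B=ray("top",q,.049)   # nf(narrow fence), wf, wr, nr
print("blank nf wf wr nr\n",B.round(4), np.linalg.norm(B-np.roll(B,-1,0),axis=1).round(4))
# board (red minus background): g high
allp=np.vstack(conts(g,165))
fr=edge(allp,*z([(50,292),(714,335)]));lf=edge(allp,*z([(78,68),(50,292)]));rt=edge(allp,*z([(727,108),(714,335)]))
bk=edge(allp,*z([(520,95),(727,108)]))
C=ray("top",[meet(fr,lf),meet(fr,rt),meet(bk,rt),meet(bk,lf)],.04)
print("board fl fr br bl\n",C.round(4),np.linalg.norm(C-np.roll(C,-1,0),axis=1).round(4))
o=C.mean(0)[:2]; d=(C[0]-C[1]+C[3]-C[2])[:2]; th=np.arctan2(-d[0],d[1])
fe=edge(np.vstack(conts(T[:,:,2]*0+cv2.cvtColor(T,cv2.COLOR_BGR2HSV)[:,:,1],140)),*z([(108,103),(512,128)]))
F=ray("top",[fe[0]-25*fe[1],fe[0]+25*fe[1]],.04)
f=frame(o,th)
print("o",o,"th",th,"fence",f(F),"blank",f(B))
for P in [(0.04,.15),(.04,-.06)]: pass
for u,v,zz in[(180,242,.0),(275,239,0),(320,224,.034),(250,147,0),(318,180,0)]: print(ray("top",(u,v),zz).round(3))
S=cv2.imread("pics/side0.png")
zs=lambda X:[(205+(x-3)/6,135+(y-3)/6) for x,y in X]
print("side blank",f(ray("side",zs([(230,103),(258,388),(170,388),(190,103)]),.049)).round(4))
print("side board",f(ray("side",zs([(137,66),(117,418),(388,418)]),.04)).round(4))
E
```

```text
blank nf wf wr nr
 [[ 0.4692  0.2188  0.049 ]
 [ 0.479  -0.0494  0.049 ]
 [ 0.4367 -0.0481  0.049 ]
 [ 0.4464  0.2183  0.049 ]] [0.2683 0.0423 0.2665 0.0228]
board fl fr br bl
 [[ 0.4202  0.2741  0.04  ]
 [ 0.4168 -0.0638  0.04  ]
 [ 0.5354 -0.0648  0.04  ]
 [ 0.5362  0.2717  0.04  ]] [0.3379 0.1187 0.3365 0.116 ]
o [0.4771621  0.10432019] th -0.006318553376160628 fence [[ 0.04291613  0.12412358]
 [ 0.04216129 -0.03154424]] blank [[-0.00870403  0.1143941 ]
 [ 0.00280656 -0.15369578]
 [-0.03949204 -0.15264607]
 [-0.03149968  0.11375848]]
[[0.337 0.221 0.   ]]
[[ 0.364 -0.073  0.   ]]
[[ 0.415 -0.207  0.034]]
[[0.661 0.024 0.   ]]
[[ 0.562 -0.202  0.   ]]
side blank [[-0.0063  0.1082]
 [ 0.0028 -0.1618]
 [-0.0357 -0.1613]
 [-0.0279  0.1083]]
side board [[-0.0582  0.171 ]
 [-0.0588 -0.171 ]
 [ 0.0596 -0.1724]]
```

Call:
arm_command([
  [[0.02,-0.06,0],-8.1,0.76],
  [[0.02,-0.06,0],-8.1,0.76],
  [[0.02,-0.06,0],-8.1,0.76],
  [[0.02,-0.06,0],-8.1,0.76],
  [[0.02,-0.06,0],-8.1,0.76],
  [[0.02,-0.06,0],-8.1,0.76],
  [[0.02,-0.06,0],-8.1,0.76],
  [[0.02,-0.06,0],-8.2,0.76],
], newtons=20)

```text
time: 1.1
position: [0.4231, 0.0898, 0.2312]
eef_rot: [2.226, 2.217, 0.001]
wrist_force: [1.6, 0.4, -0.0]
gripper_width: 0.0203
grasp_force: 0.0
```

Call:
arm_command([
  [[0.015,-0.06,0],0,0.76],
  [[0.018,-0.06,0],0,0.76],
  [[0,-0.06,0],0,0.76],
  [[0,0,-0.06],0,0.76],
  [[0,0,-0.06],0,0.76],
  [[0,0,-0.03],0,0.76],
  [[0,0,-0.025],0,0.76],
  [[0,0,0],0,0.76],
])

```text
time: 2.1
position: [0.4538, -0.0874, 0.0541]
eef_rot: [-2.218, -2.218, 0.004]
wrist_force: [-0.4, 0.0, 0.5]
gripper_width: 0.0203
grasp_force: 0.0
```

Run:
```python
from h import *
im=[imaging.camera(n)[:,:,::-1] for n in("top","side")]
a=cv2.resize(im[0][165:240,190:310],None,fx=5,fy=5,interpolation=cv2.INTER_CUBIC)
b=cv2.resize(im[1][150:240,200:290],None,fx=5,fy=5,interpolation=cv2.INTER_CUBIC)
o=np.zeros((450,790,3),np.uint8);o[:375,:600]=a
o=np.zeros((600,800,3),np.uint8);a=cv2.resize(a,(400,250));o[:250,:400]=a;o[:450,400:800]=b[:,25:425];cv2.imwrite("pics/p1.png",o)
s=sensors.read_state();print(s["position"],s["wrist_force"])
```

```text
[ 0.45622857 -0.08819546  0.05677327] [ 0.13324929 -0.05642003 -0.13458964]
```

View pics/p1.png

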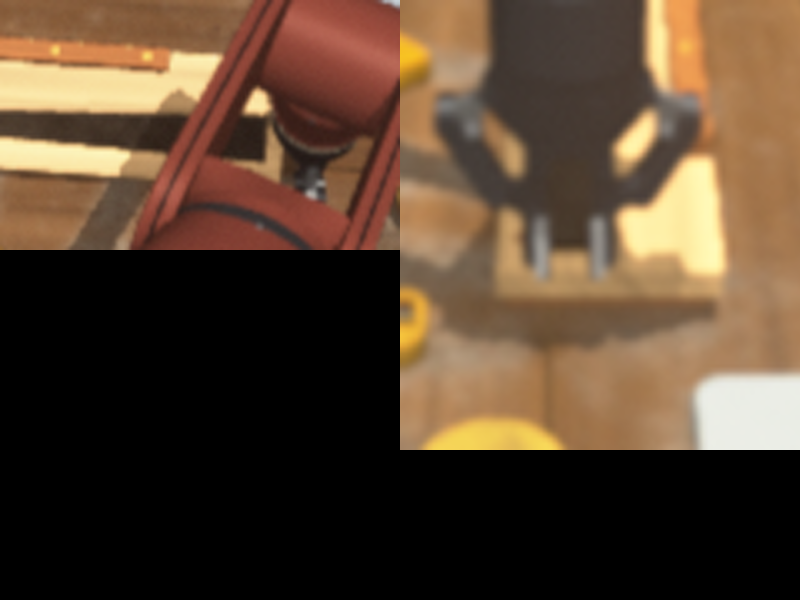

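The side view shows both fingertips side by side, just off the board's right end and in line with the blank. Next I'll lower and push toward +y.

Call:
arm_command([
  [[0,0,-0.01],0,0.76],
  [[0,0,-0.003],0,0.76],
  [[0,0.009,0],0,0.76],
  [[0,0.008,0],0,0.76],
  [[0,0.006,0],0,0.76],
  [[0,0.006,0],0,0.76],
  [[0,0.006,0],0,0.76],
  [[0,0.006,0],0,0.76],
])

```text
time: 3.2
position: [0.4561, -0.0468, 0.0434]
eef_rot: [2.221, 2.222, 0.0]
wrist_force: [0.1, -0.6, -0.9]
gripper_width: 0.0208
grasp_force: 0.2
```

Call:
arm_command([
  [[0,0.008,0],0,0.76],
  [[0,0.008,0],0,0.76],
  [[0,0.008,0],0,0.76],
  [[0,0.008,0],0,0.76],
  [[0,0.008,0],0,0.76],
  [[0,0.008,0],0,0.76],
  [[0,0.008,0],0,0.76],
  [[0,0.006,0],0,0.76],
])

```text
time: 4.2
position: [0.456, 0.0154, 0.0433]
eef_rot: [2.221, 2.222, 0.0]
wrist_force: [0.7, -1.2, 0.6]
gripper_width: 0.0208
grasp_force: 0.2
```

Run:
```python
from h import *
im=[imaging.camera(n)[:,:,::-1] for n in("top","side")]
cv2.imwrite("pics/t2.png",im[0])
a=cv2.resize(im[0][165:240,140:280],None,fx=5,fy=5,interpolation=cv2.INTER_NEAREST)
cv2.imwrite("pics/p2.png",a)
s=sensors.read_state();print(s["position"],s["wrist_force"])
```

```text
[0.45590912 0.01549669 0.0432262 ] [-0.27204382  0.19603327 -0.01570094]
```

View pics/p2.png

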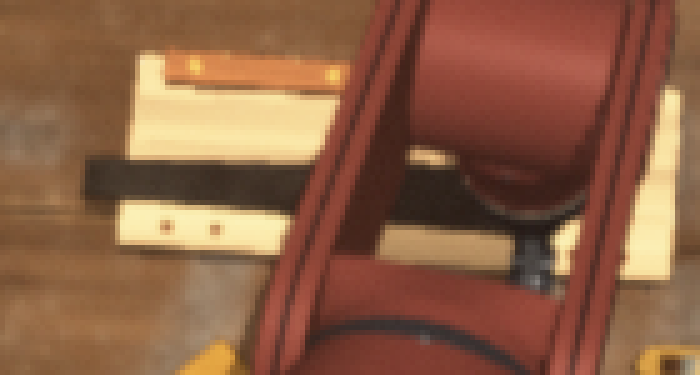

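The narrow end sticks out at zoom (85,158–200), and the board's left end is at about x=125 on that row.

Run:
```python
from h import *
z=lambda X:[(140+(x-2.5)/5,165+(y-2.5)/5) for x,y in X]
print(ray("top",z([(85,157),(86,199)]),.049).round(4))
T=cv2.imread("pics/t2.png").astype(int)
for v in(199,201): print(T[v,150:168].sum(1), )
```

```text
[[0.4692 0.2971 0.049 ]
 [0.4432 0.2935 0.049 ]]
[315 309 297 287 284 288 245 162 138 146 156 166 170 174 170 167 166 171]
[321 321 314 306 301 292 235 162 152 148 160 169 166 171 170 178 171 174]
```

Call:
arm_command([
  [[0,0.006,0],0,0.76],
  [[0,0.006,0],0,0.76],
  [[0,0.003,0],0,0.76],
  [[0,0,0],0,0.76],
  [[0,-0.02,0],0,0.76],
  [[0,-0.02,0.02],0,0.76],
  [[0,0,0.06],0,0.76],
])

```text
time: 5.18
position: [0.4531, -0.0108, 0.1212]
eef_rot: [-2.219, -2.215, 0.007]
wrist_force: [0.7, 0.8, -0.0]
gripper_width: 0.0203
grasp_force: 0.0
```

Run:
```python
from h import *
s=sensors.read_state();print(s["position"],s["joint_pos"])
```

```text
[ 0.45313079 -0.01080107  0.12115018] [-1.97882081e-01 -7.90034999e-02  2.05979998e+00 -3.51082686e-04
  1.16835678e+00 -1.96279322e-01]
```

Call:
arm_command([
  [[-0.02,0,0],10.7,0.76],
  [[-0.03,0.02,0],10.7,0.76],
  [[0,0.03,0],10.7,0.76],
  [[0,0.03,0],10.7,0.76],
  [[0,0.03,0],10.7,0.76],
  [[0,0.03,0],10.7,0.76],
  [[0,0.035,0],10.7,0.76],
  [[0,0,0],10.6,0.76],
])

```text
time: 6.18
position: [0.4059, 0.1666, 0.1234]
eef_rot: [0.109, 3.14, 0.001]
wrist_force: [1.4, -0.1, 0.2]
gripper_width: 0.0203
grasp_force: 0.0
```

Run:
```python
from h import *
from scipy.spatial.transform import Rotation as R
im=imaging.camera("top")[:,:,::-1]; cv2.imwrite("pics/t3.png",im)
cv2.imwrite("pics/p3.png",cv2.resize(im[165:240,140:280],None,fx=5,fy=5,interpolation=cv2.INTER_NEAREST))
s=sensors.read_state();r=R.from_rotvec(s["eef_rot"]).as_matrix()[:,1];print(s["position"],np.degrees(np.arctan2(r[1],r[0])))
```

```text
[0.4058774  0.16581139 0.12329145] 86.41684274074377
```

View pics/p3.png

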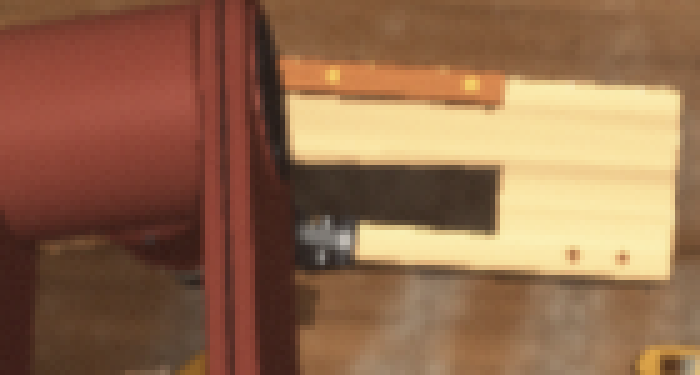

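The blank lies short of the fence, with its wide end at zoom (497,167–232) and the fingers in front of it. I'll lower and push toward the fence.

Call:
arm_command([
  [[0,0,-0.05],0,0.76],
  [[0,0,-0.026],0,0.76],
  [[0,0,-0.004],0,0.76],
  [[0.008,0,0],0,0.76],
  [[0.008,0,0],0,0.76],
  [[0.006,0,0],0,0.76],
  [[0.006,0,0],0,0.76],
  [[0.006,0,0],0,0.76],
])

```text
time: 7.22
position: [0.4405, 0.1649, 0.0435]
eef_rot: [0.123, 3.139, 0.0]
wrist_force: [-0.5, -0.6, 0.1]
gripper_width: 0.0205
grasp_force: 0.2
```

Call:
arm_command([
  [[0.006,0,0],0,0.76],
  [[0.006,0,0],0,0.76],
  [[0.006,0,0],0,0.76],
  [[0.005,0,0],0,0.76],
])

```text
time: 7.72
position: [0.4634, 0.1648, 0.0432]
eef_rot: [0.123, 3.139, -0.0]
wrist_force: [-0.5, -0.3, 0.6]
gripper_width: 0.0203
grasp_force: 0.2
```

Run:
```python
from h import *
im=imaging.camera("top")[:,:,::-1]; cv2.imwrite("pics/t4.png",im)
cv2.imwrite("pics/p4.png",cv2.resize(im[165:240,140:280],None,fx=5,fy=5,interpolation=cv2.INTER_NEAREST))
s=sensors.read_state();print(s["position"],s["wrist_force"])
```

```text
[0.4640731 0.1647962 0.0434434] [-0.90780622 -0.21575488  0.50288022]
```

View pics/p4.png

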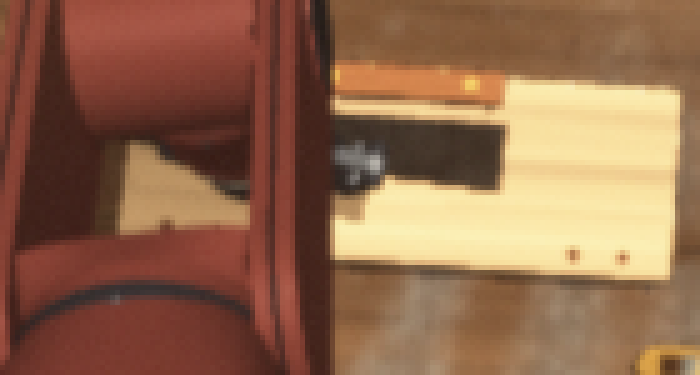

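The gap at the wide end is now about 20 zoom pixels, roughly 10 mm. I'll continue in small steps until the force rises.

Call:
arm_command([
  [[0.003,0,0],0,0.76],
  [[0.002,0,0],0,0.76],
  [[0.002,0,0],0,0.76],
  [[0,0,0],0,0.76],
])

```text
time: 8.28
position: [0.4702, 0.1648, 0.0434]
eef_rot: [0.123, 3.139, 0.0]
wrist_force: [0.8, -0.7, -0.3]
gripper_width: 0.0205
grasp_force: 0.0
```

Call:
arm_command([
  [[0.001,0,0],0,0.76],
  [[0.001,0,0],0,0.76],
  [[0,0,0],0,0.76],
])

```text
time: 8.65
position: [0.4722, 0.1649, 0.0434]
eef_rot: [0.123, 3.139, 0.0]
wrist_force: [0.4, 0.3, -0.5]
gripper_width: 0.0204
grasp_force: 0.0
```

Call:
arm_command([
  [[0.001,0,0],0,0.76],
  [[0.001,0,0],0,0.76],
])

```text
time: 8.9
position: [0.4741, 0.1648, 0.0433]
eef_rot: [-0.123, -3.139, 0.0]
wrist_force: [-0.8, -0.1, 0.1]
gripper_width: 0.0208
grasp_force: 0.7
```

Call:
arm_command([
  [[0.001,0,0],0,0.76],
])

```text
time: 9.02
position: [0.4742, 0.1649, 0.0431]
eef_rot: [-0.123, -3.137, 0.0]
wrist_force: [-6.1, -0.1, 5.1]
gripper_width: 0.0207
grasp_force: 2.9
```

Call:
arm_command([
  [[0.001,0,0],0,0.76],
])

```text
time: 9.15
position: [0.4743, 0.1648, 0.0429]
eef_rot: [-0.123, -3.135, 0.001]
wrist_force: [-8.8, 0.2, 7.0]
gripper_width: 0.0206
grasp_force: 4.5
```

Contact with the fence shows at about 8 N. I'll back off and move aside to look.

Call:
arm_command([
  [[-0.01,0,0],0,0.76],
  [[-0.025,0,0],0,0.76],
  [[-0.02,0,0.04],0,0.76],
  [[-0.02,-0.02,0.05],0,0.76],
  [[-0.02,-0.058,0],-10.6,0.76],
  [[0,-0.06,0],-10.6,0.76],
  [[0,-0.06,0],-10.6,0.76],
  [[0,-0.06,0],-10.6,0.76],
])

```text
time: 10.15
position: [0.381, -0.0951, 0.1338]
eef_rot: [1.257, 2.876, -0.0]
wrist_force: [1.3, -0.7, 0.4]
gripper_width: 0.0203
grasp_force: 0.0
```

Call:
arm_command([
  [[0,-0.06,0],-10.6,0.76],
  [[0,-0.04,0],-10.6,0.76],
  [[0,0,0],-10.6,0.76],
  [[0,0,0],-11.3,0.76],
])

```text
out of range
```

Run:
```python
from h import *
im=imaging.camera("top")[:,:,::-1]; cv2.imwrite("pics/t5.png",im)
cv2.imwrite("pics/p5.png",cv2.resize(im[165:230,145:275],None,fx=6,fy=6,interpolation=cv2.INTER_NEAREST))
s=sensors.read_state();print(s["position"],s["eef_rot"])
```

```text
[ 0.381051   -0.10215839  0.13435352] [ 1.27394341  2.86575448 -0.00736216]
```

View pics/p5.png

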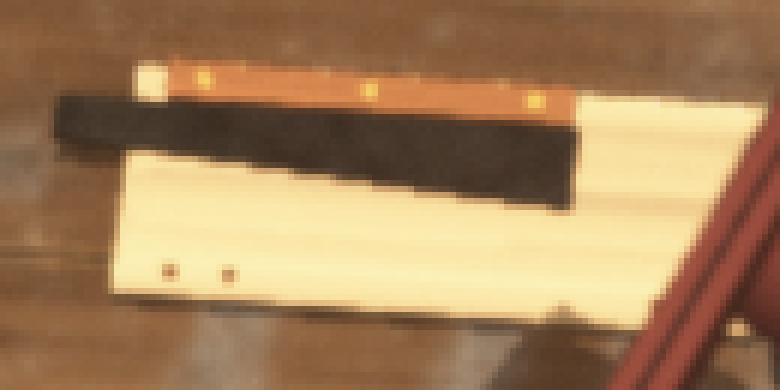

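The blank is flush along the whole fence. Its wide end is at zoom x≈574 near the fence's right end (x≈577), and its narrow end is at x≈55. Now I'll measure the overhang.

Run:
```python
from h import *
T=cv2.imread("pics/t5.png");g=T[:,:,1]
z=lambda X:[(145+(x-3)/6,165+(y-3)/6) for x,y in X]
p=np.vstack(conts(g,165)); lf=edge(p,*z([(125,155),(110,290)]));fr=edge(p,*z([(110,292),(560,318)]))
d=np.vstack(conts(g,75,True)+conts(g,90,True)); ne=edge(d,*z([(56,95),(54,140)]),1.5)
w=np.vstack(conts(g,130,True)); we=edge(w,*z([(578,130),(571,205)]),1.5);ff=edge(w,*z([(200,160),(560,207)]),1.5)
fs=edge(np.vstack(conts(cv2.cvtColor(T,cv2.COLOR_BGR2HSV)[:,:,2],140)),*z([(180,104),(570,126)]),1.8)
L=lambda a,zz:ray("top",[a[0]-5*a[1],a[0]+5*a[1]],zz)
ln=L(lf,.04);en=L(ne,.049);ww=L(we,.049);F=L(fs,.049);f=L(fr,.04)
at=lambda l,x:l[0,1]+(x-l[0,0])/(l[1,0]-l[0,0])*(l[1,1]-l[0,1])
print("left board y @x=.5",at(ln,.5),"narrow y",at(en,.495),"wide y",at(ww,.495))
print("left edge",ln,"front slope",(f[1]-f[0])[0]/(f[1]-f[0])[1],"fence side slope",(F[1]-F[0])[0]/(F[1]-F[0])[1],F)
print(ray("top",z([(578,92),(577,125)]),.056))
for v in (182,183,184,185): print(g[v,148:160])
```

```text
left board y @x=.5 0.27249918860646977 narrow y 0.31148343864405637 wide y 0.042235340538800535
left edge [[0.43895976 0.27413145 0.04      ]
 [0.47004808 0.27330012 0.04      ]] front slope 0.010446138317760853 fence side slope 0.007645046912666987 [[0.51924098 0.16207558 0.049     ]
 [0.51900488 0.13119293 0.049     ]]
[[0.53345982 0.04278337 0.056     ]
 [0.51611785 0.04208259 0.056     ]]
[84 85 84 87 89 82 68 53 49 52 53 59]
[87 89 88 90 94 84 59 50 49 50 52 57]
[93 94 92 93 94 83 58 49 48 51 55 54]
[ 98 100  97  97  94  84  56  51  52  55  55  55]
```

```bash
python3 -c "
from workcell import ticket;print(ticket.job_done())"
```

```text
the job is handed in; nothing more can be done
None
```

The blank lies flush against the fence and its narrow end sticks out about 39 mm (38–40 mm by different measurements) of the 40 mm asked; I handed the job in with the arm clear of everything.

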